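# Draw the sole press ram for greasing

## Task

The sole press's ram needs grease: turn the three winged dog bolts on top of the green housing anticlockwise as far as their end stops, in any order, so that their toes swing clear of the ram's collar. Then pinch the ram by its flat tongue and draw it straight up, without forcing it sideways in its bore, until the whole yellow band shows above the housing while the red seal ring below it never comes out. Finish while holding it there, still, in the gripper (I will brush the grease on), and leave everything else on the bench where it lies.

Things in the scene. Friction and masses are not known exactly. Their poses are not given: they have to be found in the camera images.
- housing: the sole press's ram housing, fixed to the bench: a green casting with a 150 x 150 x 12 foot plate, an upright 80 dia barrel and a three-lobed head whose flat top is 140 above the bench; origin under the centre of the foot plate, z up along the bore. It may stand turned by up to 1 rad either way
- bore (a point): centre of the bore's mouth, on the head's flat top (140 above the bench); z up along the bore, other axes as the housing's. The bore is round, 31.6 dia, open only at the top
- ram: the ram, a loose steel rod upright in the bore, free to turn, 0.6 to 0.95 kg; let go, it drops back. Origin on its axis at the underside of its collar, which rests on the head's top at the start: ram z minus bore z is how far it is drawn. Below: 30 dia rod, 125 long (1.6 play in the bore). Above: aluminium collar 76 dia x 10, stem 28 dia up to 42, then the flat tongue up to 90
- tongue (a point): grip point on the ram's axis in its tongue, 74 above the ram's origin; axes as the ram's. The tongue is 22 thick along x and 34 wide along y, from 42 to 90 above the ram's origin: pinch it across the 22. Fingertips 19 below this point pass 4 above the dog bolts' wings while the ram is down
- band_foot (a point): lower edge of the ram's yellow band, on its axis, 58 below the ram's origin (the band is 20 tall); hidden in the bore at the start. It must come above bore
- seal_top (a point): upper edge of the ram's red seal ring, on its axis, 82 below the ram's origin (the ring is 10 tall). It must stay below bore, so 58 to 82 drawn is asked, best about 69
- dog_a (a joint): dog bolt a, angle about its upright axis, growing anticlockwise from above: 0 = its toe points at the ram's axis and lies 2 above the collar, so the ram cannot rise; 1.45 = hard end stop, toe swung clear. Starts at 0 to 0.25, stays where left, friction about 0.06 N m. The steel toe is 16 wide, reaches 37 from the axis along the wing, 12 to 22 above the head's top
- grip_a (a point): grip point in the black wing of dog bolt a, on its axis, 40 above the head's top, 66 from the bore's axis at 0 deg from the housing's x. Turns with the bolt: x along wing and toe (to the ram at 0), z up. The wing is 46 long along x, 12 thick along y, from 24 to 51 above the head's top: pinch it across the 12. The ram's top is 50 above this point at the start
- dog_b (a joint): dog bolt b, angle about its upright axis, growing anticlockwise from above: 0 = its toe points at the ram's axis and lies 2 above the collar, so the ram cannot rise; 1.45 = hard end stop, toe swung clear. Starts at 0 to 0.25, stays where left, friction about 0.06 N m. The steel toe is 16 wide, reaches 37 from the axis along the wing, 12 to 22 above the head's top
- grip_b (a point): grip point in the black wing of dog bolt b, on its axis, 40 above the head's top, 66 from the bore's axis at 120 deg from the housing's x. Turns with the bolt: x along wing and toe (to the ram at 0), z up. The wing is 46 long along x, 12 thick along y, from 24 to 51 above the head's top: pinch it across the 12. The ram's top is 50 above this point at the start
- dog_c (a joint): dog bolt c, angle about its upright axis, growing anticlockwise from above: 0 = its toe points at the ram's axis and lies 2 above the collar, so the ram cannot rise; 1.45 = hard end stop, toe swung clear. Starts at 0 to 0.25, stays where left, friction about 0.06 N m. The steel toe is 16 wide, reaches 37 from the axis along the wing, 12 to 22 above the head's top
- grip_c (a point): grip point in the black wing of dog bolt c, on its axis, 40 above the head's top, 66 from the bore's axis at 240 deg from the housing's x. Turns with the bolt: x along wing and toe (to the ram at 0), z up. The wing is 46 long along x, 12 thick along y, from 24 to 51 above the head's top: pinch it across the 12. The ram's top is 50 above this point at the start
- press_pad: bystander: the press's round pressing pad, taken off the ram: black rubber disc 100 dia with a steel plate and a two-cheek fork on top, 58 high over all; origin under its centre; lies near the housing
- grease_tin: bystander: red tin with a bare steel lid, 83 dia x 55 high; origin under its centre; near the housing
- grease_brush: bystander: flat brush with a wooden handle, 200 long, 42 wide, 20 high, lying along its x; origin under its middle; near the housing
- polish_tin_yellow: bystander: yellow shoe polish tin with a dark lid, 75 dia x 34 high; origin under its centre
- polish_tin_blue: bystander: blue shoe polish tin, 75 dia x 34 high; origin under its centre
- hammer: bystander: hammer with a wooden handle, 260 long, head 90 across, 27 high, lying along its x; origin under its middle
- shoe_last: bystander: wooden shoe last (foot form), 260 long, 84 wide, 98 high, standing on its sole with the toe to its +x; origin under its middle
Things that resemble listed ones, but are neither listed nor needed, are in the scene too. Leave any black, blue or pink look-alike of the ram alone.

How it is judged:
On the way:
1. all three dog bolts are turned to their end stops while the ram still sits in the housing (value of joint each of dog_a, dog_b, dog_c above 1.3 rad and z of ram in the frame of bore below 0.005 m), for 0.1 s.
At the end, for the whole second after the job is handed in: Dog bolts still turned back (over 1.25 rad); ram drawn 56 to 82 mm (yellow band out, red ring inside), still (under 10 mm/s), in line with the bore (4 mm, 0.05 rad), gripped by the fingers (over 3 N) and not wedged in the housing (under 20 N between them) (value of joint each of dog_a, dog_b, dog_c above 1.25 rad and z of ram in the frame of bore between 0.056 and 0.082 m and contact force between the fingers and ram above 3 N and contact force between ram and housing below 20 N and horizontal distance between ram and bore below 0.004 m and angle between the z axis of ram and the z axis of bore, either way round below 0.05 rad and linear speed of ram below 0.01 m/s); the arm keeps its last pose, push and grip.
It fails at once if the red seal ring came out of the bore (ram drawn more than 86 mm) (z of ram in the frame of bore above 0.086 m).
It fails at once if the ram was forced in its bore or against the dogs (over 60 N between ram and housing) (contact force between ram and housing above 60 N).
It fails at once if something else on the bench was moved (over 20 mm) (distance of any of press_pad, grease_tin, grease_brush, polish_tin_yellow, polish_tin_blue, hammer, shoe_last from where it was at the start of the episode above 0.02 m).
It also fails if it takes over 72 s, if anything falls off the work surface, if the arm or the gripper's body presses on something with over 40 N, if the wrist force passes 120 N, or if a joint passes its speed limit or range.

## Robot

A 7-joint arm with a two-finger parallel gripper is mounted at the origin on the work surface. World frame = base frame: x ahead of the robot, y to its left, z up, the work surface at z = 0. Lengths are in m, angles in rad, forces in N, time in s.
With the tool pointing down it reaches from about 0.4 to 0.85 m from the base axis. Payload 4.4 kg.
Tool frame: the origin (TCP) lies at the centre of the arm's flange, where the gripper is bolted on; the fingertips stand 199 mm ahead of it and the grasp point (between the pads) lies 180 mm ahead of it; z points along the fingers, y is the line along which they close (so a half turn about z gives the same grasp; the last joint's range is limited). The gripper opens to 94 mm and grips with 3 to 60 N. Pads are 16 mm wide; open, the fingers measure 119 mm over their backs; the gripper's body (75 mm by 177 mm) begins 78 mm behind the grasp point.
Start: joints at [1.165, 0.628, 0.038, 1.517, -0.027, 0.996, -0.02], TCP at [0.217, -0.613, 0.405] pointing down, gripper open.
Joint ranges: [-3.06, 3.06], [-0.37, 2.12], [-1.25, 1.32], [0.18, 2.47], [-1.1, 4.24], [0.23, 1.98], [-2.94, 2.94]. Speed limits (rad/s): [2.57, 2.57, 3.14, 3.14, 3.14, 3.14, 3.14].

## Interface

Orientations are given as [roll, pitch, yaw] about the fixed x, y, z axes, in that order (R = Rz(yaw) Ry(pitch) Rx(roll)).
In Python, from cell import r, telemetry, eyes, finish_job gives the robot as it stands. Calls block until the motion is done:
- r.move_to(position, orientation): joint-space move of the TCP to a pose.
- r.move_l(position, orientation=None, feed=0.15, force_limit=None): straight line of the TCP; orientation=None keeps the orientation; feed is the mean speed in m/s. With force_limit (N) it stops when the force on the tool has changed by that much, and returns True; else False.
- r.move_joints(angles): joint-space move.
- r.grip(opening, squeeze=None): finger opening in m; squeeze is the grip in N (None keeps the last); returns when the fingers have stopped.
- r.dwell(seconds).
- r.ik(position, orientation): joint angles nearest the present ones, or None.
- telemetry.get_state(): the state.
- eyes.camera(name): name is "side" or "top" or "wrist"; returns a dict with "frame" (420x560x3 uint8, blue, green, red), "depth" (420x560 float32, m along the optical axis (not along the pixel's ray), 0 where there is no reading), "fx", "fy", "cx", "cy" (pixels), "k1" (the pictures are not rectified: a ray, as slopes to the right and down, at radius r is drawn at 1 + k1 r^2 times it, then the intrinsics apply), "rvec" (rotation vector, rad) and "tvec" (3), from world to camera coordinates, as OpenCV has them; the wrist camera has in their place "mount" (4x4, takes a point from camera to tool coordinates, whose origin is the TCP and whose axes are the flange's). Camera axes: x right, y down, z forward; pixel columns grow to the right and rows downward; lengths in m; the calibration is good to about 2 mm. A picture is of the moment at which its call begins: read the wrist's pose just before it.
A pose or a line that the arm cannot do raises r.IKError and nothing moves.
- finish_job(): hands the job in; it is judged then, once.
The state is a dict: "time_s": time; "q": joint angles; "dq": joint speeds; "joint_torque": joint torques, N m; "eef_pos": TCP position; "eef_rot": TCP orientation; "contact_force": force on the tool from outside, world axes, zero at the start; "torque": the same for the moment, N m; "opening": finger opening in m; "grasp_force": force on a finger pad.
Only numpy, scipy, OpenCV 4.12 (cv2) and the standard library are available. Lean on these libraries where they do the work, as an engineer would, in place of code of your own. Each camera call takes 0.05 s, during which the arm holds its last target. There are 200 camera calls.

## Working session

There is one attempt and no reset: what is moved stays moved. The work goes in short steps, each a Python script; the robot and the scene stay as the last script left them, time stands still between calls to the robot, and variables do not carry over. Pictures are saved under pics/ and viewed, at most 10 in all, crops included, and the job is handed in when it is done.

```bash
mkdir -p pics; ls; cat > h.py <<'E'
import numpy as np, cv2
from cell import r, telemetry, eyes, finish_job
def cam(name):
    s=telemetry.get_state(); c=eyes.camera(name); c['s']=s
    if 'mount' in c:
        from scipy.spatial.transform import Rotation as R
        T=np.eye(4); e=np.array(s['eef_rot']); T[:3,:3]=R.from_euler('xyz',e).as_matrix(); T[:3,3]=s['eef_pos']
        c['W']=T@np.array(c['mount'])
    else:
        M=np.eye(4); M[:3,:3]=cv2.Rodrigues(np.array(c['rvec'],float))[0]; M[:3,3]=np.ravel(c['tvec'])
        c['W']=np.linalg.inv(M)
    return c
def slopes(c,uv):
    uv=np.atleast_2d(np.array(uv,float)); d=np.c_[(uv[:,0]-c['cx'])/c['fx'],(uv[:,1]-c['cy'])/c['fy']]
    s=d.copy()
    for _ in range(20): s=d/(1+c['k1']*(s**2).sum(1,keepdims=True))
    return np.c_[s,np.ones(len(s))]
def onplane(c,uv,z):
    d=slopes(c,uv)@c['W'][:3,:3].T; o=c['W'][:3,3]
    return o+d*((z-o[2])/d[:,2])[:,None]
def cloud(c):
    h,w=c['depth'].shape; u,v=np.meshgrid(np.arange(w),np.arange(h))
    p=slopes(c,np.c_[u.ravel(),v.ravel()])*c['depth'].reshape(-1,1)
    return (p@c['W'][:3,:3].T+c['W'][:3,3]).reshape(h,w,3)
E
python3 - <<'E'
from h import *
t=cam('top'); s=cam('side')
cv2.imwrite('pics/top.png',t['frame']); cv2.imwrite('pics/side.png',s['frame'])
print(telemetry.get_state())
for c in (t,s): print(c['W'].round(3), c['fx'])
E
```

```text
pics
{'time_s': 0.1, 'q': array([ 1.16517201,  0.62921413,  0.03839035,  1.51821678, -0.02701455,
        0.99630742, -0.02000835]), 'dq': array([ 2.49444465e-03, -1.09142487e-03,  8.25939864e-04, -2.91060892e-03,
       -1.47229436e-03, -3.09809588e-04, -9.53654728e-05]), 'joint_torque': array([ 2.94744692e-03, -5.50783288e+01,  1.14716984e+00, -1.87113065e+01,
       -5.21833857e-02,  1.92390522e-02,  7.53621021e-05]), 'eef_pos': array([ 0.21663547, -0.61257334,  0.4038868 ]), 'eef_rot': array([-3.13996250e+00, -3.10816635e-05,  3.39853195e-01]), 'contact_force': array([-0.64028839, -0.64764227, -0.42476754]), 'torque': array([ 0.02412249, -0.00412278, -0.01113162]), 'grasp_force': 0.0, 'opening': 0.09404176045971131}
[[ 0.027 -0.989  0.144  0.334]
 [-1.    -0.026  0.012 -0.021]
 [-0.008 -0.145 -0.989  1.66 ]
 [ 0.     0.     0.     1.   ]] 516.3632162384888
[[-0.952 -0.177  0.249  0.18 ]
 [-0.305  0.593 -0.745  1.126]
 [-0.015 -0.785 -0.619  1.098]
 [ 0.     0.     0.     1.   ]] 449.60312850062513
```

View pics/top.png

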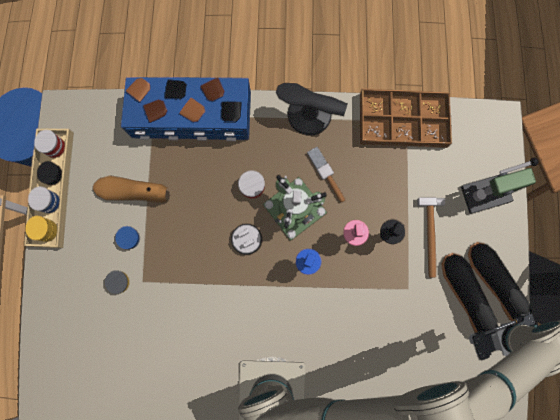

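View pics/side.png

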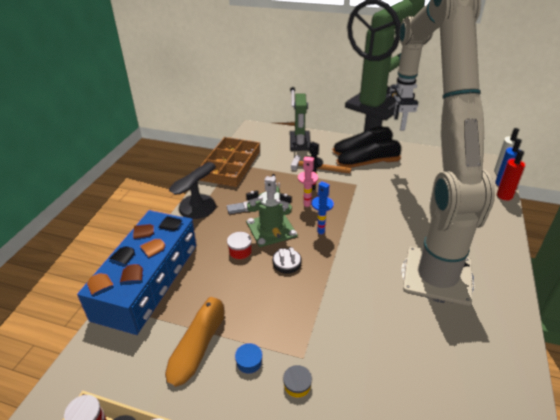

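The top view shows the green housing with the steel ram at about (297,203). Possible confusions are the pink ram (356,233), the blue (308,262), the black (392,232) and the green press (490,190). The only one matching the description is the steel ram in the green casting. Next I'll locate it with the depth image and take the close crop.

```bash
python3 - <<'E'
from h import *
t=cam('top'); P=cloud(t)
def reg(n,u0,u1,v0,v1):
    q=P[v0:v1,u0:u1].reshape(-1,3); z=q[:,2]; m=z>z.max()-0.012
    print(n,'top',z.max().round(3),'xy',q[m][:,:2].mean(0).round(3),m.sum())
reg('ram',275,320,180,230); reg('pink',342,370,218,248); reg('blue',295,322,248,278); reg('black',380,406,218,246); reg('lamp',275,350,80,135); reg('tin',238,266,170,198)
hsv=cv2.cvtColor(t['frame'],cv2.COLOR_BGR2HSV)
m=((hsv[...,0]>40)&(hsv[...,0]<85)&(hsv[...,1]>50)); 
sub=np.zeros_like(m); sub[165:245,255:335]=1; m&=sub
hd=m&(abs(P[...,2]-.14)<.008); ft=m&(abs(P[...,2]-.012)<.008)
print('head',hd.sum(),P[hd][:,:2].mean(0),'foot',ft.sum())
pts=P[ft][:,:2].astype(np.float32); print(cv2.minAreaRect(pts))
c=cam('wrist'); print(np.array(c['mount']).round(3), c['fx'])
cv2.imwrite('pics/topcrop.png',cv2.resize(t['frame'][150:290,240:420],None,fx=4,fy=4,interpolation=cv2.INTER_CUBIC))
E
```

```text
ram top 1.66 xy [ 0.334 -0.021] 10
pink top 1.66 xy [ 0.334 -0.021] 2
blue top 1.66 xy [ 0.334 -0.021] 3
black top 1.66 xy [ 0.334 -0.021] 3
lamp top 1.66 xy [ 0.334 -0.021] 15
tin top 1.66 xy [ 0.334 -0.021] 3
head 403 [ 0.58766756 -0.05781308] foot 423
((0.5938702821731567, -0.056835174560546875), (0.14857447147369385, 0.14754965901374817), 38.911048889160156)
[[ 0.    -0.974 -0.228  0.066]
 [ 1.     0.    -0.001  0.001]
 [ 0.001 -0.228  0.974  0.021]
 [ 0.     0.     0.     1.   ]] 298.94020692458565
```

View pics/topcrop.png

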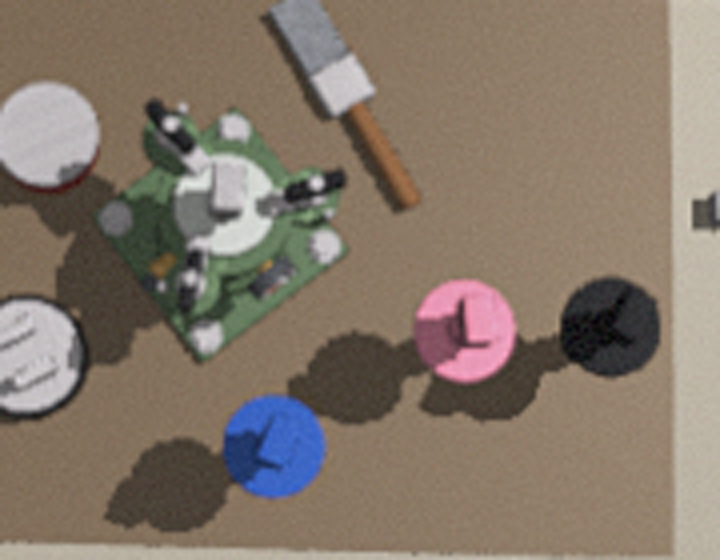

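The crop confirms it: the steel ram sits in the green casting at crop (225,195), with dog wings at (170,130), (190,275) and (315,188). The pink, blue and black look-alikes stand apart. That puts the bore near (0.594, -0.057) with housing yaw about 38.9°, so a is upper left, b is below and c is right. Next I'll take a wrist view from directly above.

```bash
cat >> h.py <<'E'
B0=np.array([.594,-.057])
E
python3 - <<'E'
from h import *
for yaw in (0,.34):
    p=[*(B0-.066*np.array([np.cos(yaw),np.sin(yaw)])),.5]
    print(yaw, r.ik(p,[np.pi,0,yaw]))
p=[B0[0]-.066,B0[1],.5]
r.move_to([.4,-.45,.5],[np.pi,0,0]); r.move_to(p,[np.pi,0,0]); r.dwell(.3)
c=cam('wrist'); print(c['s']['time_s'],c['s']['eef_pos'],c['s']['eef_rot'])
cv2.imwrite('pics/w1.png',c['frame'])
np.savez('w1.npz',**{k:v for k,v in c.items() if k!='s'})
P=cloud(c); z=P[...,2]; hsv=cv2.cvtColor(c['frame'],cv2.COLOR_BGR2HSV)
near=np.hypot(P[...,0]-B0[0],P[...,1]-B0[1])<.13
for lo,hi in ((.185,.193),(.222,.236),(.147,.153),(.006,.016)):
    m=near&(z>lo)&(z<hi); q=P[m][:,:2].astype(np.float32)
    print(lo,m.sum(),q.mean(0) if len(q) else 0, cv2.minAreaRect(q) if len(q)>3 else 0, np.median(z[m]))
E
```

```text
0 [ 0.10487158  0.35737574 -0.07036636  1.7139251   0.02802235  1.07126819
 -1.54528426]
0.34 [ 0.18819804  0.36944984 -0.13167947  1.69615861  0.05379839  1.07950519
 -1.19088442]
3.05 [ 0.52799484 -0.05763931  0.49998736] [ 3.14147653e+00 -2.13969831e-05 -1.12707728e-03]
0.185 1861 [ 0.59845877 -0.05764016] ((0.5973408222198486, -0.07794656604528427), (0.15642955899238586, 0.13554245233535767), 10.61044692993164) 0.1896149829966855
0.222 1144 [ 0.59349084 -0.05773696] ((0.5932914018630981, -0.05763848125934601), (0.033747293055057526, 0.021625058725476265), 0.1939559131860733) 0.22875732700953455
0.147 2471 [ 0.5941231  -0.05802856] ((0.5926944017410278, -0.07584560662508011), (0.11634589731693268, 0.13129277527332306), 85.42938995361328) 0.1488924799538019
0.006 1597 [ 0.6135782 -0.0436927] ((0.6122003793716431, -0.040454134345054626), (0.20210567116737366, 0.15285715460777283), 39.11412811279297) 0.011111266486783122
```

View pics/w1.png

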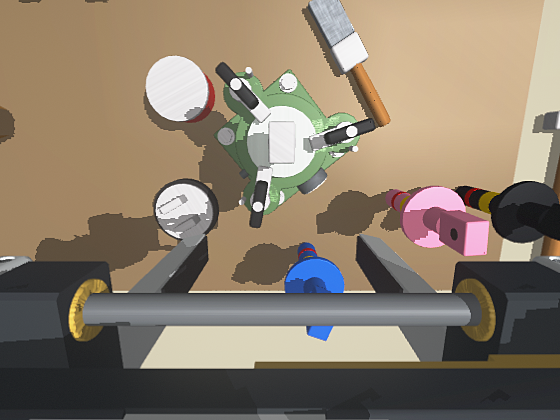

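The wrist view shows the ram tongue at (282,143) and the wings at (240,90), (260,200) and (350,132). Depth looks clean. Next I'll fit each wing.

```bash
python3 - <<'E'
from h import *
c=dict(np.load('w1.npz')); P=cloud(c); z=P[...,2]
f=c['frame'].astype(int).max(2)
B=np.array([.5933,-.0576]); 
m0=(z>.183)&(z<.196)&(np.hypot(P[...,0]-B[0],P[...,1]-B[1])<.1)&(np.hypot(P[...,0]-B[0],P[...,1]-B[1])>.035)
cs=[]
for n,a in zip('abc',(0,120,240)):
    phi=np.radians(38.95+a); ctr=B+.066*np.array([np.cos(phi),np.sin(phi)])
    m=m0&(np.hypot(P[...,0]-ctr[0],P[...,1]-ctr[1])<.03)
    q=P[m][:,:2].astype(np.float32); rc=cv2.minAreaRect(q)
    b=cv2.boxPoints(rc); e=[b[1]-b[0],b[2]-b[1]]; e=max(e,key=np.linalg.norm); ang=np.arctan2(e[1],e[0])
    th=(ang-phi+np.pi/2)%np.pi-np.pi/2; cs.append(rc[0])
    print(n,len(q),'exp',ctr.round(4),'fit',np.round(rc[0],4),'size',np.round(rc[1],4),'theta',th.round(3),'z',np.median(z[m]))
cs=np.array(cs); print('centroid',cs.mean(0)); v=cs-cs.mean(0)
print(np.hypot(*v.T), np.degrees(np.arctan2(v[:,1],v[:,0]))-[0,120,240])
q0=None
for n,a in zip('abc',(0,120,240)):
    phi=np.radians(38.95+a); ctr=B+.066*np.array([np.cos(phi),np.sin(phi)])
    for k in (-2,-1,0,1):
        ys=phi+k*np.pi
        A=[r.ik([*ctr,.184+.18],[np.pi,0,ys+d]) for d in (0.1,.8,1.5)]
        print(n,k,[None if x is None else x[[4,6]].round(2) for x in A])
E
```

```text
a 701 exp [ 0.6446 -0.0161] fit [ 0.6445 -0.0167] size [0.0456 0.012 ] theta 0.082 z 0.18963850299700857
b 538 exp [ 0.5317 -0.0339] fit [ 0.5319 -0.0341] size [0.012  0.0456] theta 0.197 z 0.1896300280203832
c 639 exp [ 0.6036 -0.1228] fit [ 0.6034 -0.1229] size [0.012  0.0458] theta 0.172 z 0.18954320289510274
centroid [ 0.59325105 -0.05789879]
[0.0657351  0.06578194 0.06577467] [  38.83492516   38.81869064 -321.1378558 ]
a -2 [array([ 0.09, -0.88]), array([ 0.22, -0.3 ]), array([0.35, 0.29])]
a -1 [array([0.81, 1.67]), array([-0.91, -2.48]), array([-0.18, -2.39])]
a 0 [array([ 0.09, -0.88]), array([ 0.22, -0.3 ]), array([0.35, 0.29])]
a 1 [array([0.81, 1.67]), array([-0.91, -2.48]), array([-0.18, -2.39])]
b -2 [array([0.43, 0.89]), array([0.76, 1.27]), array([-0.86, -2.69])]
b -1 [array([-0.06, -1.77]), array([ 0.03, -1.16]), array([ 0.14, -0.57])]
b 0 [array([0.43, 0.89]), array([0.76, 1.27]), array([-0.86, -2.69])]
b 1 [array([-0.06, -1.77]), array([ 0.03, -1.16]), array([ 0.14, -0.57])]
c -2 [array([-0.26, -2.5 ]), array([-0.13, -1.91]), array([-0.03, -1.3 ])]
c -1 [array([0.27, 0.17]), array([0.4 , 0.76]), array([0.8 , 1.12])]
c 0 [array([-0.26, -2.5 ]), array([-0.13, -1.91]), array([-0.03, -1.3 ])]
c 1 [array([0.27, 0.17]), array([0.4 , 0.76]), array([0.8 , 1.12])]
```

```bash
cat >> h.py <<'E'
B=np.array([.59328,-.0578]); YAW=np.radians(38.83)
DOG={'a':(0,.082,0),'b':(120,.197,-1),'c':(240,.172,0)}
def turn(n):
    a,th,k=DOG[n]; phi=YAW+np.radians(a); ctr=B+.066*np.array([np.cos(phi),np.sin(phi)])
    y=phi+k*np.pi; zg=.184+.18
    r.grip(.045,25)
    r.move_to([*ctr,zg+.085],[np.pi,0,y+th]); hit=r.move_l([*ctr,zg],feed=.1,force_limit=15)
    if hit: print('HIT',telemetry.get_state()); return
    r.grip(.0,25); s=telemetry.get_state(); print(n,s['time_s'],'op',s['opening'],s['grasp_force'])
    for t in np.linspace(th,1.47,7)[1:]:
        r.move_to([*ctr,zg],[np.pi,0,y+t]); s=telemetry.get_state()
        print(round(s['time_s'],2),t.round(2),s['contact_force'].round(1),s['torque'].round(2),round(s['eef_rot'][2]-y,3))
    r.grip(.04); r.move_l([*ctr,zg+.085],feed=.15)
    print(telemetry.get_state()['time_s'])
E
python3 -c "
from h import *
turn('a')"
```

```text
a 6.225 op 0.01178461825208397 24.999299347400665
6.53 0.31 [-1.   0.5  2.8] [0.18 0.3  0.05] 0.309
6.83 0.54 [-2.2  0.9  3.1] [0.31 0.54 0.14] 0.538
7.12 0.78 [-2.1  0.9  4.3] [0.34 0.57 0.08] 0.768
7.42 1.01 [-2.4  1.7  4.6] [0.43 0.71 0.06] 1.001
7.72 1.24 [-3.8  2.1  5.2] [0.39 0.71 0.09] 1.233
8.03 1.47 [-3.   1.6  5.4] [ 0.38  0.65 -0.24] 1.463
9.375
```

```bash
python3 - <<'E'
from h import *
turn('b'); turn('c')
p=[B[0]-.066,B[1],.5]
r.move_to(p,[np.pi,0,0]); r.dwell(.2); c=cam('wrist'); P=cloud(c); z=P[...,2]
cv2.imwrite('pics/w2.png',c['frame'])
R=np.hypot(P[...,0]-B[0],P[...,1]-B[1]); m0=(z>.183)&(z<.196)&(R<.11)&(R>.035)
for n,(a,_,_) in DOG.items():
    phi=YAW+np.radians(a); ctr=B+.066*np.array([np.cos(phi),np.sin(phi)])
    q=P[m0&(np.hypot(P[...,0]-ctr[0],P[...,1]-ctr[1])<.03)][:,:2].astype(np.float32)
    b=cv2.boxPoints(cv2.minAreaRect(q)); e=max([b[1]-b[0],b[2]-b[1]],key=np.linalg.norm)
    print(n,len(q),(np.arctan2(e[1],e[0])-phi)%np.pi)
q=P[(z>.222)&(z<.236)&(R<.04)]; print(cv2.minAreaRect(q[:,:2].astype(np.float32)),np.median(q[:,2]),c['s']['time_s'])
E
```

```text
b 13.0333 op 0.011873085609645931 24.997341334819794
13.32 0.41 [0.7 2.  1.9] [0.32 0.1  0.02] 0.405
13.6 0.62 [0.2 2.  3.5] [0.43 0.12 0.08] 0.615
13.88 0.83 [-0.5  2.1  4.6] [0.54 0.14 0.04] 0.826
14.17 1.05 [-0.7  2.7  5.6] [0.72 0.22 0.05] 1.037
14.45 1.26 [-1.6  3.6  6.1] [0.73 0.21 0.03] 1.251
14.73 1.47 [-1.3  3.8  5.9] [ 0.82  0.26 -0.23] 1.462
16.0833
c 19.6583 op 0.011477402255536623 25.000515282154083
19.94 0.39 [-2.3  0.8  2.7] [0.19 0.18 0.04] -5.899
20.23 0.6 [-1.7  0.3  2.9] [0.17 0.18 0.04] -5.686
20.52 0.82 [-1.5  0.7  3.8] [0.25 0.27 0.06] -5.47
20.81 1.04 [-1.   0.8  4.2] [0.2  0.27 0.01] -5.254
21.1 1.25 [-1.2  0.9  3.1] [0.3  0.29 0.01] -5.038
21.39 1.47 [-1.6  1.6  5.1] [ 0.43  0.25 -0.25] -4.822
22.7417
a 740 1.4531705887928363
b 567 1.4516928095121289
c 668 1.4405727161871322
((0.5934044718742371, -0.05804421007633209), (0.021506402641534805, 0.03345354273915291), 89.79838562011719) 0.22876353959398815 23.4667
```

View pics/w2.png

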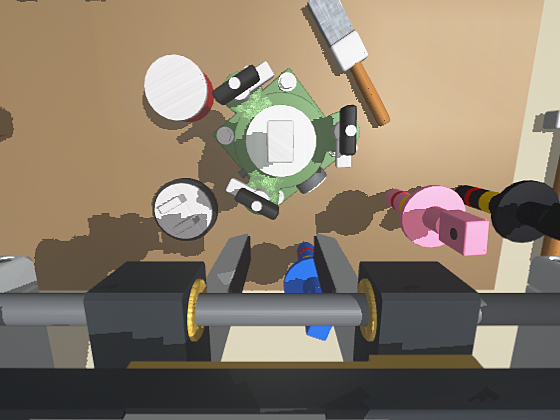

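All three dogs are at about 1.45 and their toes are clear: wings at (238,84), (348,130) and (258,206), toes off the collar. The tongue's 22 mm lies along world y, so yaw 0. I'll grip it and draw in steps while watching the forces.

```bash
python3 - <<'E'
from h import *
st=telemetry.get_state
C=np.array([.59335,-.0579]); z0=.396
r.grip(.05,40); r.move_to([*C,z0+.05],[np.pi,0,0])
print(r.move_l([*C,z0],feed=.08,force_limit=12)); r.dwell(.2); f0=st()['contact_force']
r.grip(0,40); r.dwell(.3); s=st(); print(s['time_s'],s['opening'],s['grasp_force'],f0.round(1),s['contact_force'].round(1),s['torque'].round(2),s['eef_pos'].round(4))
for d in (.004,.015,.03,.045,.06,.069):
    h=r.move_l([*C,z0+d],feed=.03,force_limit=25); s=st(); f=s['contact_force']
    print(d,h,(f-f0).round(1),s['torque'].round(2),s['grasp_force'].round(1),s['eef_pos'].round(4))
    if h: break
r.dwell(.5); s=st(); print(s['time_s'],(s['contact_force']-f0).round(1),s['torque'].round(2),s['eef_pos'].round(4),s['eef_rot'].round(4))
t=cam('side'); cv2.imwrite('pics/s2.png',cv2.resize(t['frame'][140:280,200:360],None,fx=4,fy=4,interpolation=cv2.INTER_CUBIC))
c=cam('wrist'); cv2.imwrite('pics/w3.png',c['frame'])
P=cloud(t); px=slopes
E
```

```text
False
26.175 0.021729055815319285 40.000033378601074 [-0.3  0.1 -1.1] [-0.3  2.4  0.9] [ 0.23  0.   -0.01] [ 0.5934 -0.0576  0.396 ]Traceback (most recent call last):
  File "<stdin>", line 9, in <module>
AttributeError: 'float' object has no attribute 'round'
```

```bash
python3 - <<'E'
from h import *
st=telemetry.get_state
C=np.array([.59335,-.0576]); z0=.396; f0=np.array([-.3,.1,-1.1])
def show(*a): s=st(); print(*a,round(s['time_s'],1),(s['contact_force']-f0).round(1),s['torque'].round(2),round(float(s['grasp_force']),1),s['eef_pos'].round(4))
show()
for d in (.006,.015,.03,.045,.06,.069):
    h=r.move_l([*C,z0+d],feed=.03,force_limit=20); show(d,h)
    if h: break
r.dwell(.5); show(); print(st()['eef_rot'])
t=cam('side'); cv2.imwrite('pics/s2.png',cv2.resize(t['frame'][140:280,200:360],None,fx=4,fy=4,interpolation=cv2.INTER_CUBIC))
E
```

```text
26.5 [-0.  -0.2 -5.3] [ 0.12 -0.27  0.  ] 40.0 [ 0.5931 -0.0581  0.3994]
0.006 False 26.7 [ 0.8 -0.3 -5.6] [ 0.02 -0.06  0.  ] 40.0 [ 0.593  -0.0578  0.4018]
0.015 False 27.2 [ 0.4 -0.6 -5.3] [ 0.02  0.03 -0.02] 40.0 [ 0.5933 -0.0576  0.4113]
0.03 False 27.8 [ 0.6 -0.1 -6.2] [-0.01  0.03  0.01] 40.0 [ 0.5933 -0.0576  0.426 ]
0.045 False 28.5 [ 0.5 -0.8 -5.8] [ 0.03  0.02 -0.  ] 40.0 [ 0.5933 -0.0576  0.4411]
0.06 False 29.1 [ 0.4  0.4 -6.5] [0.02 0.02 0.01] 40.0 [ 0.5933 -0.0576  0.456 ]
0.069 False 29.6 [ 0.3 -0.5 -6.6] [ 0.01 -0.01  0.06] 40.0 [ 0.5934 -0.0576  0.4652]
30.1 [ 0.2  0.  -5.7] [ 0.06 -0.01 -0.01] 40.0 [ 0.5933 -0.0576  0.4649]
[-3.14158956e+00  1.21026504e-04  7.68059755e-05]
```

View pics/s2.png

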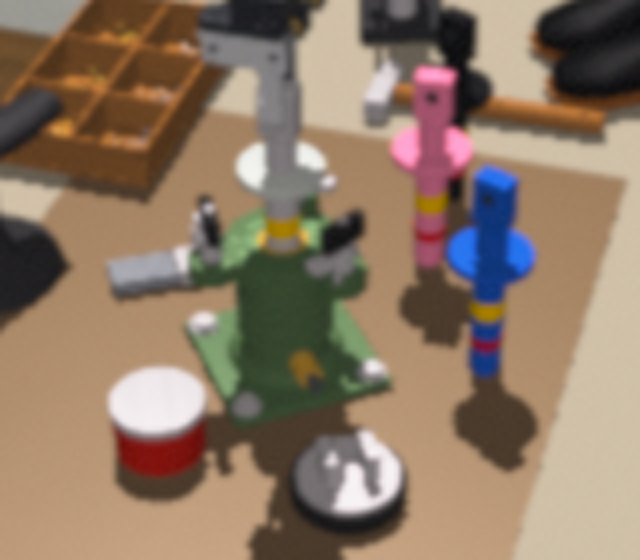

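The side view shows the ram drawn, with the whole yellow band clear of the housing at crop (284,230) and no red visible. Lateral forces are near zero and the weight reads about 6 N, so I'm handing in.

```bash
python3 -c "
from h import *
print(finish_job())"
```

```text
the job is handed in; nothing more can be done
None
```

I turned all three dog bolts to their end stops (about 1.45 rad each) and drew the ram about 69 mm straight up by the tongue, yellow band showing and red ring still inside. I handed the job in at about 30 s with the gripper holding it still; no verdict came back.

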